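Lay the oil bottle down in its cradle

TASK

Lay the oil bottle down on its side in the hinged cradle: push its upper part with the fingertips so that it tips into the upright trough, then keep pushing so that bottle and trough go down together, slowly and gently, until the trough lies flat on its stop. Only push and press: do not grip, lift or carry the bottle, and do not fold the trough down without it. Leave the bottle lying along the trough, and leave everything else on the bench alone.

Things in the scene. Friction and masses are not known exactly. Their poses are not given: they have to be found in the camera images.
- oil_bottle: bottle to lay down: round oil bottle, amber, pale label, red spout, 0.13-0.19 kg. Body 58 mm diameter up to 128 mm, neck 28 mm diameter to 138 mm, spout 14 mm diameter to 183 mm. Origin at the centre of its foot, z along the bottle to the spout. Stands before the trough, 2-8 mm short of it. Lying in the trough, its centre line is 27 mm from the hinge axis, its foot 5-15 mm beyond the axis on the hinge side.
- cradle: fixed dark steel foot of a small bottle-laying cradle, two rails and a cross bar, 152 mm long, 106 mm wide. Origin on the bench, centred under the hinge axis; the axis runs along the cradle's y, 7 mm above the bench. The bottle stands on the -x side and is tipped towards the cradle's +x.
- trough (a joint): hinge of the bare-metal trough (rad): 0 upright (start 0-0.2), 1.571 flat along the cradle's +x on its stop. Stiff friction hinge (0.3 N m): it stays where it is left, also with the bottle in it. The trough, lined with grippy rubber, is a wide shallow V, 74 mm wide, reaching 117 mm from the hinge axis, hung at two side pivots; nothing stands between the pivots.
- trough_end (a point): point in the valley of the V at the trough's free end, 117 mm along the trough from the hinge axis and 3 mm behind it as seen from the bottle
- bottle_mid (a point): point on the bottle's centre line 64 mm above its foot, half-way up the body
- mug: bystander, to be left alone: white mug with a green band and a handle, 90 mm high; origin at the centre of its underside
- glue_bottle: bystander, to be left alone: flat white glue bottle with a black spout, 32 x 52 x 142 mm, standing; not the bottle to lay down; origin at the centre of its underside
- screw_jar: bystander, to be left alone: glass screw jar with a grey lid, 63 mm across, 79 mm high; origin at the centre of its underside
- tape_roll: bystander, to be left alone: roll of masking tape lying flat, 104 mm across, 24 mm high; origin at the centre of its underside
- parts_carton: bystander, to be left alone: open cardboard carton, 69 x 125 x 52 mm high; origin at the centre of its underside
- centre_punch: bystander, to be left alone: knurled steel centre punch lying flat, 109 mm long, 12 mm high; origin at the centre of its underside
- pliers: bystander, to be left alone: combination pliers lying flat, 180 mm long, 14 mm high; origin at the centre of its underside

How it is judged:
By the outcome, as a careful person would: the job done as asked, in the order asked, and still so for the second after the job is handed in, with the robot touching nothing.
It also fails if it takes over 48 s, if anything falls off the work surface, if the arm or the gripper's body presses on something with over 40 N, if the wrist force passes 120 N, or if a joint passes its speed limit or range.

ROBOT

A 7-joint arm with a two-finger parallel gripper is mounted at the origin on a cart in front of the work surface, level with it; the furniture and walls round the work are solid. World frame = base frame: x ahead of the robot, y to its left, z up, the work surface at z = 0. Lengths are in m, angles in rad, forces in N, time in s.
With the tool pointing down it reaches from about 0.375 to 0.925 m from the base axis. Payload 3.1 kg.
Tool frame: the origin (TCP) lies midway between the tips of the shut fingers; the grasp point (between the pads) lies 19 mm behind it; z points along the fingers, y is the line along which they close (so a half turn about z gives the same grasp; the last joint's range is limited). The gripper opens to 85 mm and grips with 20 to 120 N. Pads are 22 mm wide; open, the fingers measure 114 mm over their backs; the gripper's body (76 mm by 85 mm) begins 54 mm behind the grasp point. The pads swing forward as they close: fully open they stand 13 mm farther back than shut.
Start: joints at [1.126, 0.383, 0.044, 1.598, -0.018, 1.161, -0.05], TCP at [0.221, -0.611, 0.231] pointing down, gripper open.
Joint ranges: [-2.61, 2.61], [-0.41, 2.15], [-1.48, 1.57], [0, 2.5], [-1.57, 4.71], [0.05, 1.97], [-2.85, 2.85]. Speed limits (rad/s): [2.79, 2.79, 3.14, 3.14, 3.14, 3.14, 3.14].

INTERFACE

Orientations are given as a rotation vector (axis times angle).
In Python, from rig import ctrl gives the robot as it stands.
- The arm moves only by the tool send_rows, never from a script. Its argument "motion" is one flat list of numbers, 7 for each row, row after row: the opening, from -1 (shut) to 1 (fully open), so that 0 is half open, then the shift along the tool's x, y, z in mm, then the turn, a rotation vector about the tool's x, y, z in rad. In form: [fingers, dx, dy, dz, ax, ay, az, fingers, dx, dy, dz, ax, ay, az, ...]. A call has exactly 5 rows; each row shifts and turns the commanded pose from where the row before left it, along the tool's axes as they then stand; what a row does not reach is not made up. A row lasts 1/10 s, in which the tool goes at most 50 mm and 8.59 degrees, less where a joint would pass 70% of its speed; a pose out of reach is approached as far as the arm can. A call is refused whole if a number of a shift passes 50 or a number of a turn 0.15, either way. A call with a gripper value outside its range is refused whole. The fingers move at their own pace and stop on an object; "force" is the grip in N (left out, the last holds). Time passes only in rows, so rows that do not move let the fingers close, or fill a call up. It gives the time, the measured TCP pose, the force, the opening and the grip force at its end, in the units of the state.
- ctrl.get_obs(): the state, without advancing time (a new reading comes with each control period).
- ctrl.get_image(name): name is "side" or "top"; returns a dict with "color" (384x512x3 uint8, red, green, blue), "K" (3x3 intrinsics, pixels), "k1" (the pictures are not rectified: a ray, as slopes to the right and down, at radius r is drawn at 1 + k1 r^2 times it, then the intrinsics apply), "view" (4x4, takes a point from world to camera coordinates). Camera axes: x right, y up, looking along -z (the intrinsics and any distortion apply to the point x, -y, -z); pixel columns grow to the right and rows downward; lengths in m; the calibration is good to about 2 mm. A picture is of the moment at which its call begins. There is no depth.
- ctrl.close_job(): hands the job in; it is judged then, once.
The state is a dict: "t": time; "joint_positions": joint angles; "dq": joint speeds; "joint_torque": joint torques, N m; "ee_pos": TCP position; "ee_rot": TCP orientation; "force": force on the tool from outside, world axes, zero at the start; "ft_torque": the same for the moment, N m; "gripper_width": finger opening in m; "grip_force": force on a finger pad.
Only numpy, scipy, OpenCV 4.12 (cv2) and the standard library are available. Lean on these libraries where they do the work, as an engineer would, in place of code of your own. Each camera call takes 0.05 s, during which the arm holds its last target. There are 200 camera calls.

## Working session

There is one attempt and no reset: what is moved stays moved. The work goes in short steps, Python scripts to look and compute and a tool call to move; the robot and the scene stay as the last step left them, time stands still between calls to the robot, and variables do not carry over. Pictures are saved under pics/ and viewed, at most 10 in all, crops included, and the job is handed in when it is done.

Besides the shell and the picture viewer there is one more tool, called after "Emit:" as name(argument=value, ...), one argument or row to a line, values as JSON. send_rows: Moves the arm, as the interface text tells. Its arguments: {"type":"object","properties":{"motion":{"type":"array","items":{"type":"number"}},"force":{"type":"number"}},"required":["motion"]}

```bash
ls; mkdir -p pics; python3 - <<'E'
from rig import ctrl
import cv2
o=ctrl.get_obs();print({k:o[k] for k in('t','ee_pos','ee_rot','force','gripper_width')})
for n in('top','side'):
    im=ctrl.get_image(n);print(n,im['K'],im['k1'],im['view'])
    cv2.imwrite(f'pics/{n}0.png',cv2.resize(im['color'][:,:,::-1],(800,600)))
E
```

```text
pics
{'t': 0.0, 'ee_pos': array([ 0.22062293, -0.6103951 ,  0.2298661 ]), 'ee_rot': array([-3.09190053e+00, -5.41760709e-01,  9.17535378e-04]), 'force': array([-0.24591382, -0.43868937, -0.19218487]), 'gripper_width': 0.08539770316375361}
top [[380.85494868   0.         256.50065066]
 [  0.         380.85494868 191.61628133]
 [  0.           0.           1.        ]] -0.04641907197518165 [[-0.02230069 -0.99968538 -0.01148169  0.04163904]
 [ 0.99008264 -0.02367693  0.13847661 -0.5547931 ]
 [-0.13870489 -0.0082797   0.99029915 -0.95700345]
 [ 0.          0.          0.          1.        ]]
side [[468.64593739   0.         260.11477515]
 [  0.         468.64593739 195.08899255]
 [  0.           0.           1.        ]] -0.16130919270211402 [[ 0.99984369 -0.01751204  0.00243433 -0.54426641]
 [ 0.00407219  0.36207588  0.93213973 -0.08624807]
 [-0.01720508 -0.93198411  0.3620906  -1.35572202]
 [ 0.          0.          0.          1.        ]]
```

View pics/top0.png

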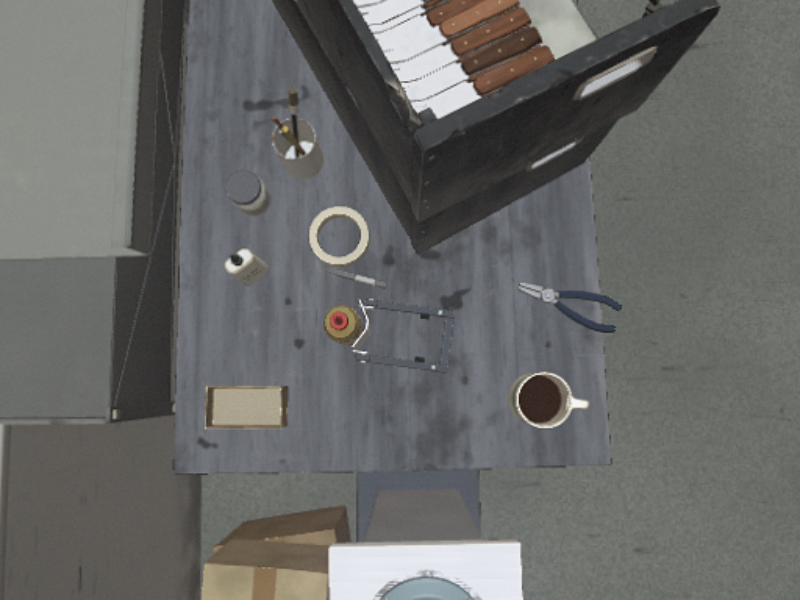

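View pics/side0.png

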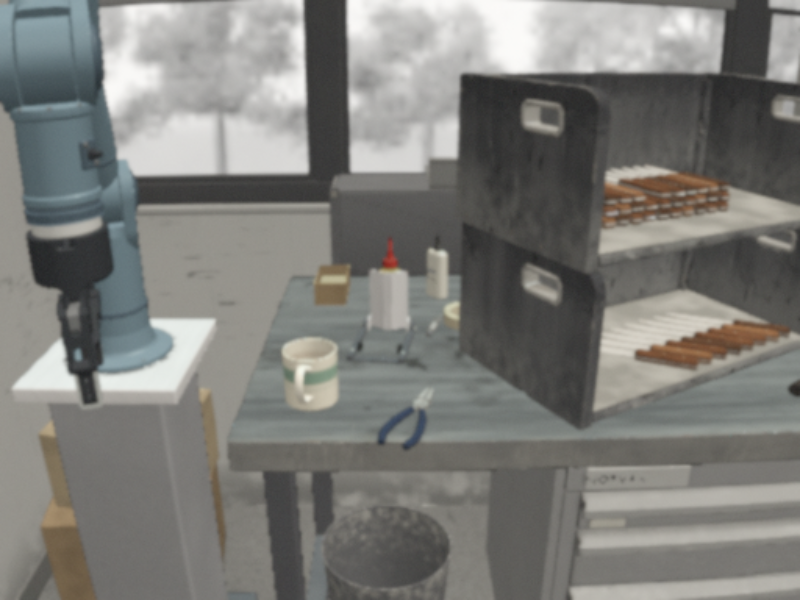

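The top view shows the bottle spout at about (340,321) of the 800x600 picture. The cradle corners are at about (362,303), (453,312), (445,371) and (358,362), and the bottle tips toward image right (world -y). I'll zoom in on both views.

```bash
cat > h.py <<'E'
from rig import ctrl
import cv2, numpy as np
def crop(n,x0,y0,w,h,s,f):
    im=ctrl.get_image(n)['color'][y0:y0+h,x0:x0+w,::-1]
    cv2.imwrite(f,cv2.resize(im,None,fx=s,fy=s,interpolation=cv2.INTER_CUBIC))
def proj(n,P,im={}):
    if n not in im: im[n]=ctrl.get_image(n)
    m=im[n];V=m['view'];c=np.atleast_2d(P)@V[:3,:3].T+V[:3,3]
    u=np.c_[c[:,0],-c[:,1]]/-c[:,2:];u=u*(1+m['k1']*(u**2).sum(1,keepdims=True))
    return u*m['K'][0,0]+m['K'][:2,2]
def ray(n,px,z,im={}):   # world point at height z
    if n not in im: im[n]=ctrl.get_image(n)
    m=im[n];V=m['view'];d=(np.array(px,float)-m['K'][:2,2])/m['K'][0,0];u=d.copy()
    for _ in range(20): u=d/(1+m['k1']*(u@u))
    w=V[:3,:3].T@np.array([u[0],-u[1],-1]);o=-V[:3,:3].T@V[:3,3]
    return o+w*(z-o[2])/w[2]
E
python3 - <<'E'
from h import *
crop('top',190,175,110,80,7,'pics/t1.png');crop('side',200,140,100,100,6,'pics/s1.png')
E
```

```text
(no output)
```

View pics/t1.png

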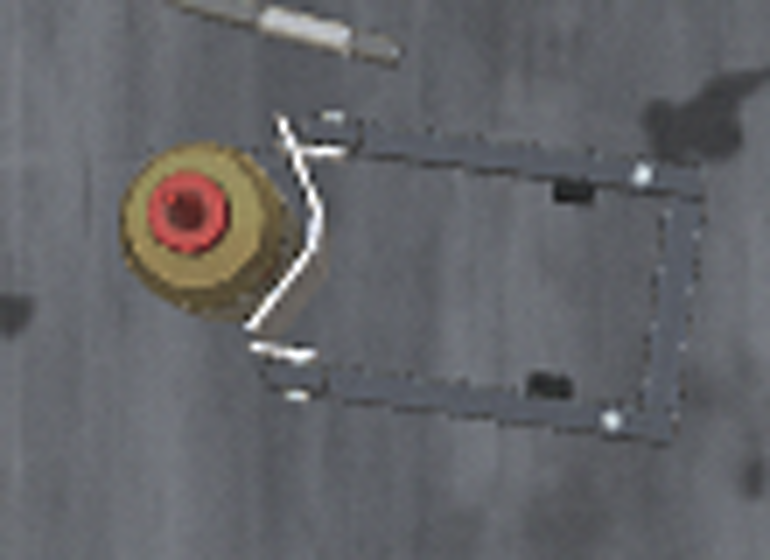

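View pics/s1.png

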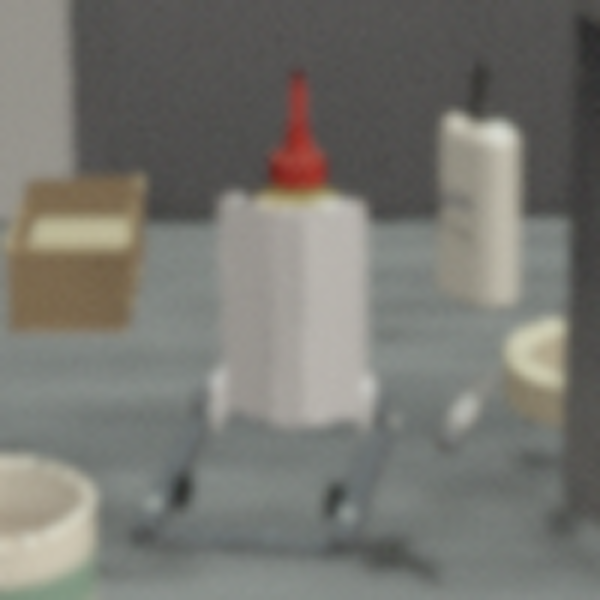

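The top crop shows the spout tip at about (185,210), the V's upper edge from (280,118) through its valley near (319,225) to (248,328), and the cradle's end corners at (707,185) and (668,440). In the side crop the spout tip is at (298,75).

```bash
python3 - <<'E'
from h import *
np.set_printoptions(precision=4,suppress=True)
T=lambda u,v,z:ray('top',(190+u/7-.43,175+v/7-.43),z)
for nm,u,v,z in[('spout',185,210,.183),('shoulder',203,217,.128),('foot-left',122,225,.06),('V1',280,118,.117),('V2',248,328,.117),('val',319,225,.117),('endA',707,175,.01),('endB',668,440,.01),('stA',310,120,.012),('stB',265,392,.012),('padA',333,117,.014),('padB',297,396,.014),('rivA',642,174,.012),('rivB',611,420,.012)]:
    print(nm,T(u,v,z))
print(proj('side',[[.44,.12,.183]]))
s=ray('side',(200+298/6-.4,140+75/6-.4),.183);print('side spout z.183',s)
E
```

```text
spout [0.5085 0.1184 0.183 ]
shoulder [0.5119 0.1187 0.128 ]
foot-left [0.5168 0.1557 0.06  ]
V1 [0.5467 0.093  0.117 ]
V2 [0.4747 0.1049 0.117 ]
val [0.5094 0.0801 0.117 ]
endA [ 0.5359 -0.0618  0.01  ]
endB [ 0.4354 -0.0436  0.01  ]
stA [0.5606 0.0899 0.012 ]
stB [0.4569 0.1085 0.012 ]
padA [0.5612 0.0809 0.014 ]
padB [0.4551 0.0962 0.014 ]
rivA [ 0.5367 -0.0368  0.012 ]
rivB [ 0.4434 -0.0222  0.012 ]
[[224.9382 152.0855]]
side spout z.183 [0.5133 0.1188 0.183 ]
```

```bash
cat >> h.py <<'E'
from scipy.spatial.transform import Rotation as Ro
ex=np.array([-.148,-.989,0]);ey=np.array([.989,-.148,0]);up=np.array([0,0,1.]);H=np.array([.508,.0886,.007])
def tool(al):
    z=ex*np.sin(al)-up*np.cos(al);return Ro.from_matrix(np.c_[ey,np.cross(ey,z),z] @ np.eye(3)) if 0 else Ro.from_matrix(np.c_[np.cross(ey,z),ey,z])
def rows(p0,R0,p1,R1,n):
    w=(R0.inv()*R1).as_rotvec()/n;R=R0;out=[];d=(np.array(p1)-p0)/n
    for i in range(n):
        out.append(np.r_[R.inv().apply(d)*1e3,w]);R=R*Ro.from_rotvec(w)
    return np.array(out)
def now():
    o=ctrl.get_obs();return o['ee_pos'],Ro.from_rotvec(o['ee_rot'])
def path(th,s=.108,al0=.436,off=0.,D=.056,hw=.011):   # TCP pose for trough angle th, leading tip corner on the bottle
    al=al0*(1-th/1.571);d=D+off
    C=H+ex*(s*np.sin(th)-d*np.cos(th))+up*(s*np.cos(th)+d*np.sin(th))
    return C-hw*(ex*np.cos(al)+up*np.sin(al)),tool(al)
E
python3 - <<'E'
from h import *
np.set_printoptions(precision=3,suppress=True)
for nm,u,v,z in[('glue',243,262,.142),('gluefoot',255,275,0),('carton',248,405,.05),('cabcorner0',418,248,0),('cabtop',430,150,.3),('cabtop2',715,8,.3)]:
    print(nm,ray('top',(u/1.5625,v/1.5625),z))
p,R=now();q,S=path(0,off=.03)
print('pre',q,'end',path(1.571)[0])
w1=[.40,-.35,.33];w2=[.42,.20,.33];w2=np.array(w2)
m=tool(0)
for r in(rows(p,R,w2,m,15),rows(w2,m,q,S,5)):print(r)
print(rows(p,R,[.36,-.36,.33],m,10));print(rows(np.array([.36,-.36,.33]),m,w2,m,12)[0])
E
```

```text
glue [0.604 0.267 0.142]
gluefoot [0.611 0.285 0.   ]
carton [0.387 0.281 0.05 ]
cabcorner0 [ 0.652 -0.003  0.   ]
cabtop [ 0.711 -0.015  0.3  ]
cabtop2 [ 0.906 -0.406  0.3  ]
pre [0.522 0.184 0.11 ] end [ 0.494 -0.007  0.063]
[[ 30.867 -46.348  -6.577  -0.     -0.     -0.072]
 [ 34.108 -44.017  -6.579  -0.     -0.     -0.072]
 [ 37.173 -41.461  -6.58   -0.     -0.     -0.072]
 [ 40.047 -38.692  -6.582  -0.     -0.     -0.072]
 [ 42.716 -35.723  -6.583  -0.     -0.     -0.072]
 [ 45.165 -32.572  -6.585  -0.     -0.     -0.072]
 [ 47.382 -29.253  -6.586  -0.     -0.     -0.072]
 [ 49.355 -25.784  -6.587  -0.     -0.     -0.072]
 [ 51.075 -22.182  -6.589  -0.     -0.     -0.072]
 [ 52.533 -18.466  -6.59   -0.     -0.     -0.072]
 [ 53.721 -14.656  -6.591  -0.     -0.     -0.072]
 [ 54.632 -10.77   -6.592  -0.     -0.     -0.072]
 [ 55.263  -6.829  -6.593  -0.     -0.     -0.072]
 [ 55.61   -2.853  -6.594  -0.     -0.     -0.072]
 [ 55.672   1.138  -6.595  -0.     -0.     -0.072]]
[[-0.235 20.704 43.929  0.    -0.087 -0.   ]
 [ 3.591 20.704 43.783  0.    -0.087 -0.   ]
 [ 7.391 20.704 43.304  0.    -0.087 -0.   ]
 [11.134 20.704 42.495  0.    -0.087 -0.   ]
 [14.793 20.704 41.364  0.    -0.087 -0.   ]]
[[ 21.62  -18.897  -9.886  -0.     -0.     -0.108]
 [ 23.523 -16.467  -9.887  -0.     -0.     -0.108]
 [ 25.154 -13.846  -9.888  -0.     -0.     -0.108]
 [ 26.495 -11.066  -9.889  -0.     -0.     -0.108]
 [ 27.529  -8.158  -9.89   -0.     -0.     -0.108]
 [ 28.246  -5.156  -9.891  -0.     -0.     -0.108]
 [ 28.636  -2.094  -9.891  -0.     -0.     -0.108]
 [ 28.695   0.992  -9.892  -0.     -0.     -0.108]
 [ 28.422   4.066  -9.893  -0.     -0.     -0.108]
 [ 27.822   7.093  -9.893  -0.     -0.     -0.108]]
[46.893 -1.962  0.     0.     0.     0.   ]
```

Emit:
send_rows(
  motion=[-1, 27, -17, -10, 0, 0, 0, -1, 27, -17, -10, 0, 0, 0, -1, 27, -17, -10, 0, 0, 0, -1, 27, -17, -10, 0, 0, 0, -1, 27, -17, -10, 0, 0, 0],
)

```text
t: 0.9
ee_pos: [0.3197, -0.4844, 0.2818]
ee_rot: [3.094, 0.542, 0.0]
force: [0.1, -0.6, -0.9]
gripper_width: 0.0121
grip_force: 0.0
```

Emit:
send_rows(
  motion=[-1, 27, -17, -10, 0, 0, 0, -1, 27, -17, -10, 0, 0, 0, -1, 27, -17, -10, 0, 0, 0, -1, 27, -17, -10, 0, 0, 0, -1, 27, -17, -10, 0, 0, 0],
)

```text
t: 1.4
ee_pos: [0.4177, -0.3586, 0.3319]
ee_rot: [3.094, 0.542, 0.0]
force: [-0.1, 0.1, -0.5]
gripper_width: 0.0
grip_force: 0.0
```

```bash
python3 - <<'E'
from h import *
np.set_printoptions(precision=3,suppress=True)
p,R=now();print(p,R.as_rotvec());print(rows(p,R,[.47,.22,.33],tool(0),15))
E
```

```text
[ 0.418 -0.359  0.332] [3.094 0.542 0.   ]
[[ 16.386 -35.091   0.113   0.      0.     -0.072]
 [ 18.858 -33.827   0.115   0.      0.     -0.072]
 [ 21.233 -32.389   0.116   0.      0.     -0.072]
 [ 23.499 -30.785   0.117   0.      0.     -0.072]
 [ 25.644 -29.022   0.118   0.      0.     -0.072]
 [ 27.657 -27.111   0.12    0.      0.     -0.072]
 [ 29.529 -25.059   0.121   0.      0.     -0.072]
 [ 31.248 -22.88    0.122   0.      0.     -0.072]
 [ 32.807 -20.582   0.123   0.      0.     -0.072]
 [ 34.197 -18.179   0.124   0.      0.     -0.072]
 [ 35.412 -15.682   0.125   0.      0.     -0.072]
 [ 36.444 -13.105   0.125   0.      0.     -0.072]
 [ 37.289 -10.46    0.126   0.      0.     -0.072]
 [ 37.943  -7.762   0.127   0.      0.     -0.072]
 [ 38.401  -5.024   0.127   0.      0.     -0.072]]
```

Emit:
send_rows(
  motion=[-1, 16, -35, 0, 0, 0, -0.072, -1, 19, -34, 0, 0, 0, -0.072, -1, 21, -32, 0, 0, 0, -0.072, -1, 23.5, -31, 0, 0, 0, -0.072, -1, 25.5, -29, 0, 0, 0, -0.072],
)

```text
t: 1.9
ee_pos: [0.4338, -0.1656, 0.3315]
ee_rot: [2.945, 1.091, 0.001]
force: [1.0, 0.8, 0.6]
gripper_width: -0.0001
grip_force: 0.0
```

Emit:
send_rows(
  motion=[-1, 28, -27, 0, 0, 0, -0.072, -1, 30, -25, 0, 0, 0, -0.072, -1, 31, -23, 0, 0, 0, -0.072, -1, 33, -20.5, 0, 0, 0, -0.072, -1, 34, -18, 0, 0, 0, -0.072],
)

```text
t: 2.4
ee_pos: [0.4514, 0.0275, 0.3316]
ee_rot: [2.702, 1.601, 0.001]
force: [1.1, 0.1, -0.3]
gripper_width: -0.0
grip_force: 0.0
```

Emit:
send_rows(
  motion=[-1, 35.5, -16, 0, 0, 0, -0.072, -1, 36.5, -13, 0, 0, 0, -0.072, -1, 37, -10.5, 0, 0, 0, -0.072, -1, 38, -8, 0, 0, 0, -0.072, -1, 38.5, -5, 0, 0, 0, -0.072],
)

```text
t: 2.9
ee_pos: [0.4678, 0.2204, 0.3316]
ee_rot: [2.372, 2.058, 0.001]
force: [1.5, -0.6, -0.3]
gripper_width: 0.0002
grip_force: 0.0
```

```bash
python3 - <<'E'
from h import *
np.set_printoptions(precision=3,suppress=True)
p,R=now();print(p,R.as_rotvec());q,S=path(0,off=.03);print(q);print(rows(p,R,q,S,10))
E
```

```text
[0.468 0.22  0.332] [2.372 2.058 0.001]
[0.522 0.184 0.11 ]
[[-2.882  5.877 22.136  0.    -0.044  0.001]
 [-1.91   5.884 22.239  0.    -0.044  0.001]
 [-0.935  5.891 22.299  0.    -0.044  0.001]
 [ 0.041  5.897 22.317  0.    -0.044  0.001]
 [ 1.018  5.903 22.292  0.    -0.044  0.001]
 [ 1.992  5.907 22.225  0.    -0.044  0.001]
 [ 2.963  5.912 22.116  0.    -0.044  0.001]
 [ 3.928  5.915 21.964  0.    -0.044  0.001]
 [ 4.885  5.918 21.77   0.    -0.044  0.001]
 [ 5.833  5.92  21.535  0.    -0.044  0.001]]
```

Emit:
send_rows(
  motion=[-1, -3, 6, 22, 0, -0.044, 0, -1, -2, 6, 22, 0, -0.044, 0, -1, -1, 6, 22.5, 0, -0.044, 0, -1, 0, 6, 22.5, 0, -0.044, 0, -1, 1, 6, 22, 0, -0.044, 0],
)

```text
t: 3.4
ee_pos: [0.4959, 0.1998, 0.2202]
ee_rot: [2.258, 1.954, -0.251]
force: [0.7, -0.1, 0.6]
gripper_width: 0.0001
grip_force: 0.0
```

Emit:
send_rows(
  motion=[-1, 2, 6, 22, 0, -0.044, 0, -1, 3, 6, 22, 0, -0.044, 0, -1, 4, 6, 22, 0, -0.044, 0, -1, 5, 6, 22, 0, -0.044, 0, -1, 6, 6, 21.5, 0, -0.044, 0],
)

```text
t: 3.9
ee_pos: [0.5237, 0.1815, 0.1095]
ee_rot: [2.128, 1.84, -0.477]
force: [-0.5, 0.0, 0.1]
gripper_width: -0.0002
grip_force: 0.0
```

```bash
python3 - <<'E'
from h import *
np.set_printoptions(precision=3,suppress=True)
p,R=now();print(p,(tool(.436).inv()*R).as_rotvec(),path(0,off=.03)[0]);print(ctrl.get_obs()['force'])
a=cv2.resize(ctrl.get_image('top')['color'][150:280,150:290,::-1],None,fx=4,fy=4,interpolation=2)
b=cv2.resize(ctrl.get_image('side')['color'][90:220,190:250,::-1],None,fx=4,fy=4,interpolation=2)
cv2.imwrite('pics/pre.png',np.hstack([a,b]))
E
```

```text
[0.524 0.181 0.11 ] [-0.002 -0.005 -0.003] [0.522 0.184 0.11 ]
[-0.543  0.011  0.132]
```

View pics/pre.png

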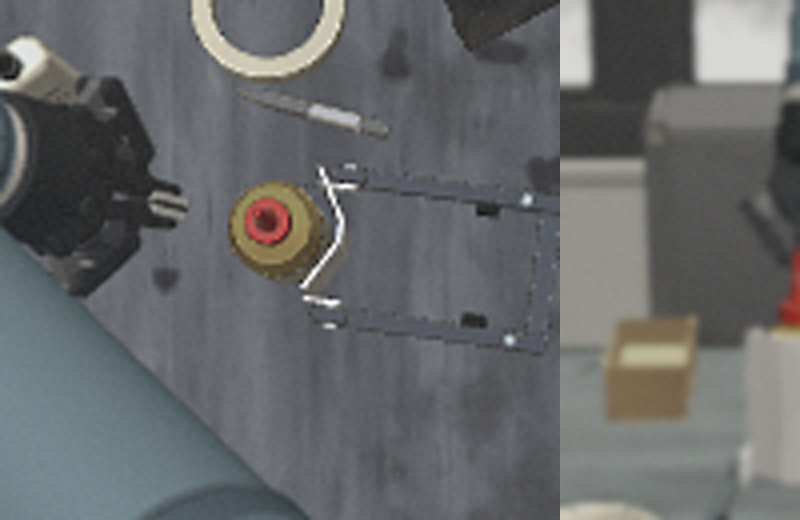

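The shut fingertips are at about (180,207) and the bottle's shoulder is centred near (275,228). The gripper touches nothing (force is about 0) and stands 2–3 mm off the centreline laterally. I'll correct that and start the push.

```bash
cat >> h.py <<'E'
def plan(ths,off=0.,lat=-.001,start=None,**k):
    np.set_printoptions(precision=3,suppress=True)
    o=ctrl.get_obs();p,R=now();print('at',p,'F',o['force'],'t',o['t'])
    for th,of in ths:
        q,S=path(th,off=of,**k);q=q+ey*lat
        r=rows(p,R,q,S,5);print('th',th,q,r.mean(0));p,R=q,S
E
python3 - <<'E'
from h import *
plan([(0,.012),(0,.002),(.06,0)]+[(t,0) for t in np.arange(.17,1.6,.125)])
E
```

```text
at [0.521 0.181 0.107] F [-0.943 -0.039 -0.1  ] t 4.0
th 0 [0.519 0.166 0.11 ] [-3.078 -0.101  0.606 -0.001  0.002  0.001]
th 0 [0.517 0.156 0.11 ] [-1.813  0.     0.845  0.     0.     0.   ]
th 0.06 [0.516 0.148 0.114] [-1.823 -0.     0.102  0.     0.003 -0.   ]
th 0.17 [0.514 0.135 0.119] [-2.673 -0.     0.05  -0.     0.006  0.   ]
th 0.29500000000000004 [0.512 0.121 0.123] [-3.014  0.     0.315  0.     0.007  0.   ]
th 0.42000000000000004 [0.51  0.106 0.125] [-2.967  0.     0.585  0.     0.007  0.   ]
th 0.5450000000000002 [0.507 0.091 0.125] [-2.895 -0.     0.85   0.     0.007 -0.   ]
th 0.6700000000000002 [0.505 0.076 0.124] [-2.8    0.     1.107 -0.     0.007 -0.   ]
th 0.7950000000000002 [0.503 0.062 0.12 ] [-2.681  0.     1.355  0.     0.007 -0.   ]
th 0.9200000000000003 [0.501 0.048 0.115] [-2.541  0.     1.591 -0.     0.007 -0.   ]
th 1.0450000000000002 [0.499 0.035 0.108] [-2.381 -0.     1.813  0.     0.007  0.   ]
th 1.1700000000000002 [0.497 0.023 0.099] [-2.201  0.     2.02  -0.     0.007  0.   ]
th 1.2950000000000002 [0.496 0.012 0.089] [-2.003 -0.     2.21  -0.     0.007 -0.   ]
th 1.4200000000000002 [0.494 0.002 0.078] [-1.788  0.     2.381  0.     0.007  0.   ]
th 1.5450000000000002 [ 0.493 -0.006  0.066] [-1.559 -0.     2.533 -0.     0.007  0.   ]
```

Emit:
send_rows(
  motion=[-1, -3, -0.1, 0.5, 0, 0, 0, -1, -3, -0.1, 0.5, 0, 0, 0, -1, -3, -0.1, 0.5, 0, 0, 0, -1, -3, -0.1, 0.5, 0, 0, 0, -1, -3, -0.1, 0.5, 0, 0, 0],
)

```text
t: 4.5
ee_pos: [0.5208, 0.1669, 0.1155]
ee_rot: [2.129, 1.841, -0.474]
force: [-0.7, 0.9, 0.3]
gripper_width: 0.0002
grip_force: 0.0
```

Emit:
send_rows(
  motion=[-1, -1.8, 0, 0.7, 0, 0, 0, -1, -1.8, 0, 0.7, 0, 0, 0, -1, -1.8, 0, 0.7, 0, 0, 0, -1, -1.8, 0, 0.7, 0, 0, 0, -1, -1.8, 0, 0.7, 0, 0, 0],
)

```text
t: 5.0
ee_pos: [0.5191, 0.1581, 0.1151]
ee_rot: [2.128, 1.843, -0.475]
force: [-0.3, 0.9, 0.7]
gripper_width: -0.0004
grip_force: 0.3
```

Emit:
send_rows(
  motion=[-1, -1.8, 0, 0.1, 0, 0.003, 0, -1, -1.8, 0, 0.1, 0, 0.003, 0, -1, -1.8, 0, 0.1, 0, 0.003, 0, -1, -1.8, 0, 0.1, 0, 0.003, 0, -1, -1.8, 0, 0.1, 0, 0.003, 0],
)

```text
t: 5.5
ee_pos: [0.5181, 0.1499, 0.1184]
ee_rot: [2.138, 1.851, -0.459]
force: [0.9, 1.9, -0.6]
gripper_width: 0.0001
grip_force: 1.3
```

```bash
python3 - <<'E'
from h import *
plan([(t,0) for t in (.06,.17,.295,.42)])
a=cv2.resize(ctrl.get_image('top')['color'][170:250,180:290,::-1],None,fx=4,fy=4,interpolation=2)
b=cv2.resize(ctrl.get_image('side')['color'][130:210,210:290,::-1],None,fx=4,fy=4,interpolation=2)
cv2.imwrite('pics/p1.png',np.hstack([a,b]))
E
```

```text
at [0.518 0.15  0.118] F [ 0.938  1.88  -0.625] t 5.5
th 0.06 [0.516 0.148 0.114] [-0.086 -0.394  1.083  0.     0.001  0.001]
th 0.17 [0.514 0.135 0.119] [-2.673 -0.     0.05  -0.     0.006  0.   ]
th 0.295 [0.512 0.121 0.123] [-3.014  0.     0.315  0.     0.007  0.   ]
th 0.42 [0.51  0.106 0.125] [-2.967  0.     0.585  0.     0.007  0.   ]
```

View pics/p1.png

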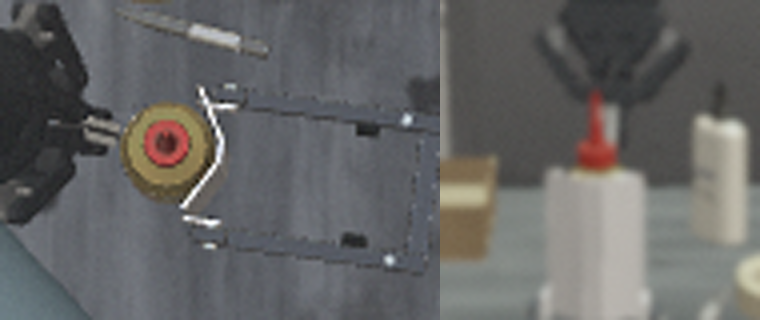

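The fingertips touch the bottle at (118,130) with about 2 N. The spout has moved from crop-equivalent (144,138) to (167,143), so the bottle is leaning toward the trough. I'll go on, lowering the tip about 4 mm and centring it.

Emit:
send_rows(
  motion=[-1, -2.5, -0.4, 1, 0, 0.006, 0, -1, -2.5, -0.4, 1, 0, 0.006, 0, -1, -2.5, -0.4, 1, 0, 0.006, 0, -1, -2.5, -0.4, 1, 0, 0.006, 0, -1, -2.5, -0.4, 1, 0, 0.006, 0],
)

```text
t: 6.1
ee_pos: [0.5145, 0.1368, 0.1196]
ee_rot: [2.156, 1.866, -0.429]
force: [0.7, 4.7, 5.0]
gripper_width: -0.0
grip_force: 2.4
```

Emit:
send_rows(
  motion=[-1, -2.8, 0, 0.3, 0, 0.007, 0, -1, -2.8, 0, 0.3, 0, 0.007, 0, -1, -2.8, 0, 0.3, 0, 0.007, 0, -1, -2.8, 0, 0.3, 0, 0.007, 0, -1, -2.8, 0, 0.3, 0, 0.007, 0],
)

```text
t: 6.6
ee_pos: [0.5119, 0.1225, 0.1227]
ee_rot: [2.178, 1.884, -0.396]
force: [0.7, 3.4, 4.6]
gripper_width: 0.0002
grip_force: 2.0
```

```bash
python3 - <<'E'
from h import *
plan([(t,0) for t in (.295,.42,.545,.67)])
a=cv2.resize(ctrl.get_image('top')['color'][170:250,180:290,::-1],None,fx=4,fy=4,interpolation=2)
b=cv2.resize(ctrl.get_image('side')['color'][130:210,210:290,::-1],None,fx=4,fy=4,interpolation=2)
cv2.imwrite('pics/p2.png',np.hstack([a,b]))
E
```

```text
at [0.512 0.122 0.123] F [0.657 3.396 4.589] t 6.6
th 0.295 [0.512 0.121 0.123] [-0.306  0.028  0.084  0.     0.001  0.001]
th 0.42 [0.51  0.106 0.125] [-2.967  0.     0.585  0.     0.007  0.   ]
th 0.545 [0.507 0.091 0.125] [-2.895 -0.     0.85   0.     0.007 -0.   ]
th 0.67 [0.505 0.076 0.124] [-2.8    0.     1.107 -0.     0.007 -0.   ]
```

View pics/p2.png

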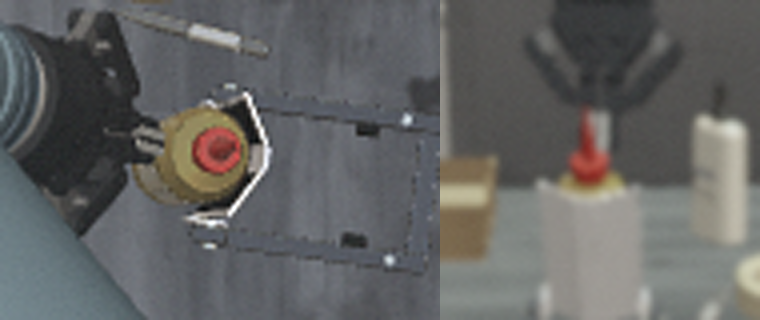

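The bottle leans into the V and the trough goes with it, its upper edge now near (265,150). I'll continue.

Emit:
send_rows(
  motion=[-1, -2.9, 0, 0.5, 0, 0.007, 0, -1, -2.9, 0, 0.5, 0, 0.007, 0, -1, -2.9, 0, 0.5, 0, 0.007, 0, -1, -2.9, 0, 0.5, 0, 0.007, 0, -1, -2.9, 0, 0.5, 0, 0.007, 0],
)

```text
t: 7.2
ee_pos: [0.5093, 0.1081, 0.1246]
ee_rot: [2.199, 1.903, -0.362]
force: [1.1, 1.6, -0.6]
gripper_width: 0.0002
grip_force: 0.9
```

Emit:
send_rows(
  motion=[-1, -2.9, 0, 0.8, 0, 0.007, 0, -1, -2.9, 0, 0.8, 0, 0.007, 0, -1, -2.9, 0, 0.8, 0, 0.007, 0, -1, -2.9, 0, 0.8, 0, 0.007, 0, -1, -2.9, 0, 0.8, 0, 0.007, 0],
)

```text
t: 7.7
ee_pos: [0.5077, 0.0936, 0.1259]
ee_rot: [2.219, 1.921, -0.324]
force: [1.5, 1.0, -0.1]
gripper_width: -0.0002
grip_force: 0.9
```

Emit:
send_rows(
  motion=[-1, -2.8, 0, 1.1, 0, 0.007, 0, -1, -2.8, 0, 1.1, 0, 0.007, 0, -1, -2.8, 0, 1.1, 0, 0.007, 0, -1, -2.8, 0, 1.1, 0, 0.007, 0, -1, -2.8, 0, 1.1, 0, 0.007, 0],
)

```text
t: 8.2
ee_pos: [0.5057, 0.0787, 0.1244]
ee_rot: [2.239, 1.938, -0.286]
force: [0.5, 1.4, 0.9]
gripper_width: -0.0004
grip_force: 0.8
```

```bash
python3 - <<'E'
from h import *
plan([(t,0) for t in (.67,.795,.92,1.045,1.17)])
a=cv2.resize(ctrl.get_image('top')['color'][170:250,180:290,::-1],None,fx=4,fy=4,interpolation=2)
b=cv2.resize(ctrl.get_image('side')['color'][130:210,210:290,::-1],None,fx=4,fy=4,interpolation=2)
cv2.imwrite('pics/p3.png',np.hstack([a,b]))
E
```

```text
at [0.506 0.079 0.124] F [0.485 1.364 0.892] t 8.2
th 0.67 [0.505 0.076 0.124] [-0.432 -0.032  0.257  0.     0.001  0.001]
th 0.795 [0.503 0.062 0.12 ] [-2.681  0.     1.355 -0.     0.007 -0.   ]
th 0.92 [0.501 0.048 0.115] [-2.541  0.     1.591  0.     0.007 -0.   ]
th 1.045 [0.499 0.035 0.108] [-2.381 -0.     1.813  0.     0.007  0.   ]
th 1.17 [0.497 0.023 0.099] [-2.201  0.     2.02  -0.     0.007  0.   ]
```

View pics/p3.png

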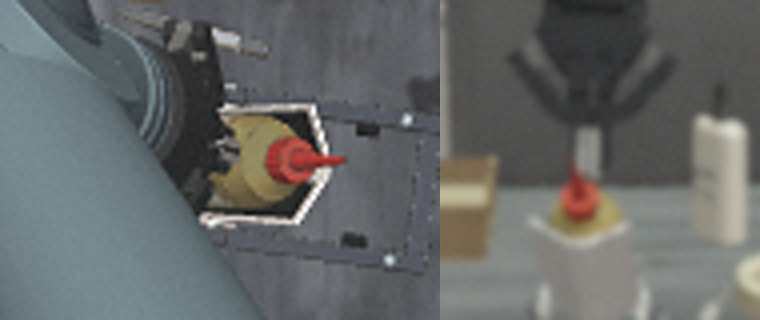

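The bottle lies centred in the V, with trough and bottle about 40° down (spout tip at (343,160)) and about 1.5 N of force. I'll continue.

Emit:
send_rows(
  motion=[-1, -2.8, 0, 1.4, 0, 0.007, 0, -1, -2.8, 0, 1.4, 0, 0.007, 0, -1, -2.8, 0, 1.4, 0, 0.007, 0, -1, -2.8, 0, 1.4, 0, 0.007, 0, -1, -2.8, 0, 1.4, 0, 0.007, 0],
)

```text
t: 8.8
ee_pos: [0.5033, 0.0635, 0.1209]
ee_rot: [2.259, 1.955, -0.249]
force: [-0.6, 0.9, 1.7]
gripper_width: 0.0002
grip_force: 1.1
```

Emit:
send_rows(
  motion=[-1, -2.6, 0, 1.6, 0, 0.007, 0, -1, -2.6, 0, 1.6, 0, 0.007, 0, -1, -2.6, 0, 1.6, 0, 0.007, 0, -1, -2.6, 0, 1.6, 0, 0.007, 0, -1, -2.6, 0, 1.6, 0, 0.007, 0],
)

```text
t: 9.3
ee_pos: [0.5014, 0.0492, 0.1157]
ee_rot: [2.279, 1.972, -0.211]
force: [-0.1, -0.1, 2.3]
gripper_width: 0.0001
grip_force: 1.2
```

Emit:
send_rows(
  motion=[-1, -2.4, 0, 1.8, 0, 0.007, 0, -1, -2.4, 0, 1.8, 0, 0.007, 0, -1, -2.4, 0, 1.8, 0, 0.007, 0, -1, -2.4, 0, 1.8, 0, 0.007, 0, -1, -2.4, 0, 1.8, 0, 0.007, 0],
)

```text
t: 9.8
ee_pos: [0.4994, 0.0362, 0.1087]
ee_rot: [2.298, 1.989, -0.172]
force: [0.1, -0.3, 2.5]
gripper_width: 0.0002
grip_force: 1.1
```

```bash
python3 - <<'E'
from h import *
plan([(t,0) for t in (1.045,1.17,1.295,1.42,1.545,1.6)])
E
```

```text
at [0.499 0.036 0.109] F [ 0.097 -0.316  2.545] t 9.8
th 1.045 [0.499 0.035 0.108] [-0.238 -0.042  0.172  0.     0.001  0.001]
th 1.17 [0.497 0.023 0.099] [-2.201  0.     2.02  -0.     0.007  0.   ]
th 1.295 [0.496 0.012 0.089] [-2.003 -0.     2.21  -0.     0.007 -0.   ]
th 1.42 [0.494 0.002 0.078] [-1.788  0.     2.381  0.     0.007  0.   ]
th 1.545 [ 0.493 -0.006  0.066] [-1.559 -0.     2.533 -0.     0.007 -0.   ]
th 1.6 [ 0.492 -0.009  0.06 ] [-0.613  0.     1.156  0.     0.003  0.   ]
```

Emit:
send_rows(
  motion=[-1, -2.3, 0, 2, 0, 0.007, 0, -1, -2.3, 0, 2, 0, 0.007, 0, -1, -2.3, 0, 2, 0, 0.007, 0, -1, -2.3, 0, 2, 0, 0.007, 0, -1, -2.3, 0, 2, 0, 0.007, 0],
)

```text
t: 10.3
ee_pos: [0.4975, 0.0238, 0.1003]
ee_rot: [2.317, 2.005, -0.133]
force: [-0.4, 0.2, 0.8]
gripper_width: 0.0001
grip_force: 0.8
```

Emit:
send_rows(
  motion=[-1, -2, 0, 2.2, 0, 0.007, 0, -1, -2, 0, 2.2, 0, 0.007, 0, -1, -2, 0, 2.2, 0, 0.007, 0, -1, -2, 0, 2.2, 0, 0.007, 0, -1, -2, 0, 2.2, 0, 0.007, 0],
)

```text
t: 10.8
ee_pos: [0.496, 0.0128, 0.0904]
ee_rot: [2.335, 2.021, -0.093]
force: [0.1, -0.1, 1.9]
gripper_width: -0.0001
grip_force: 0.7
```

Emit:
send_rows(
  motion=[-1, -1.8, 0, 2.4, 0, 0.007, 0, -1, -1.8, 0, 2.4, 0, 0.007, 0, -1, -1.8, 0, 2.4, 0, 0.007, 0, -1, -1.8, 0, 2.4, 0, 0.007, 0, -1, -1.8, 0, 2.4, 0, 0.007, 0],
)

```text
t: 11.3
ee_pos: [0.4945, 0.003, 0.079]
ee_rot: [2.353, 2.037, -0.053]
force: [-0.3, -0.3, 1.5]
gripper_width: -0.0002
grip_force: 0.7
```

```bash
python3 - <<'E'
from h import *
plan([(t,0) for t in (1.42,1.545,1.6)])
E
```

```text
at [0.495 0.003 0.079] F [-0.258 -0.339  1.515] t 11.3
th 1.42 [0.494 0.002 0.078] [-0.137 -0.066  0.182 -0.     0.001  0.001]
th 1.545 [ 0.493 -0.006  0.066] [-1.559 -0.     2.533 -0.     0.007 -0.   ]
th 1.6 [ 0.492 -0.009  0.06 ] [-0.613  0.     1.156  0.     0.003  0.   ]
```

Emit:
send_rows(
  motion=[-1, -1.2, 0, 2, 0, 0.006, 0, -1, -1.2, 0, 2, 0, 0.006, 0, -1, -1.2, 0, 2, 0, 0.006, 0, -1, -1, 0, 1.5, 0, 0.004, 0, -1, -1, 0, 1.5, 0, 0.004, 0],
)

```text
t: 11.8
ee_pos: [0.4937, -0.0027, 0.0703]
ee_rot: [2.366, 2.048, -0.022]
force: [-0.7, -1.2, 0.8]
gripper_width: 0.0001
grip_force: 0.8
```

Emit:
send_rows(
  motion=[-1, -0.5, 0, 1, 0, 0.004, 0, -1, -0.5, 0, 1, 0, 0.004, 0, -1, -0.5, 0, 1, 0, 0.003, 0, -1, -0.3, 0, 0.7, 0, 0, 0, -1, -0.3, 0, 0.7, 0, 0, 0],
)

```text
t: 12.3
ee_pos: [0.4936, -0.0048, 0.0661]
ee_rot: [2.371, 2.052, -0.009]
force: [-0.8, -0.6, 1.2]
gripper_width: 0.0004
grip_force: 0.8
```

Emit:
send_rows(
  motion=[-1, 0, 0, 0.7, 0, 0, 0, -1, 0, 0, 0.7, 0, 0, 0, -1, 0, 0, 0.7, 0, 0, 0, -1, 0, 0, 0.7, 0, 0, 0, -1, 0, 0, 0.7, 0, 0, 0],
)

```text
t: 12.8
ee_pos: [0.4938, -0.0049, 0.063]
ee_rot: [2.371, 2.052, -0.01]
force: [-2.6, -1.1, 9.5]
gripper_width: 0.0003
grip_force: 4.6
```

Emit:
send_rows(
  motion=[-1, 0, 0, 0.4, 0, 0, 0, -1, 0, 0, 0.4, 0, 0, 0, -1, 0, 0, 0.4, 0, 0, 0, -1, 0, 0, 0.4, 0, 0, 0, -1, 0, 0, 0.4, 0, 0, 0],
)

```text
t: 13.3
ee_pos: [0.494, -0.0049, 0.0628]
ee_rot: [2.371, 2.051, -0.012]
force: [-7.1, -2.3, 20.6]
gripper_width: 0.0003
grip_force: 10.3
```

The force rose sharply at z = 0.063, the expected flat height, so the trough is on its stop. I'll back off straight up.

Emit:
send_rows(
  motion=[-1, 0, 0, -1, 0, 0, 0, -1, 0, 0, -2, 0, 0, 0, -1, 0, 0, -4, 0, 0, 0, -1, 0, 0, -8, 0, 0, 0, -1, 0, 0, -15, 0, 0, 0],
)

```text
t: 13.8
ee_pos: [0.4924, -0.0041, 0.0903]
ee_rot: [2.373, 2.055, -0.012]
force: [-0.2, 0.1, 0.3]
gripper_width: -0.0001
grip_force: 0.0
```

Emit:
send_rows(
  motion=[-1, 0, 0, -30, 0, 0, 0, -1, 10, 0, -40, 0, 0, 0, -1, 30, 0, -40, 0, 0, 0, -1, 40, 0, -30, 0, 0, 0, -1, 40, 0, 0, 0, 0, 0],
)

```text
t: 14.3
ee_pos: [0.515, 0.1176, 0.2365]
ee_rot: [2.368, 2.045, 0.006]
force: [0.9, 0.7, 0.1]
gripper_width: 0.0
grip_force: 0.0
```

Emit:
send_rows(
  motion=[-1, 40, 0, 0, 0, 0, 0, -1, 30, 0, 0, 0, 0, 0, -1, 0, 0, 0, 0, 0, 0, -1, 0, 0, 0, 0, 0, 0, -1, 0, 0, 0, 0, 0, 0],
)

```text
t: 14.8
ee_pos: [0.5211, 0.183, 0.2292]
ee_rot: [2.373, 2.05, -0.011]
force: [-0.0, -0.4, -0.1]
gripper_width: 0.0
grip_force: 0.0
```

```bash
python3 - <<'E'
from h import *
print(ctrl.get_obs()['force'],ctrl.get_obs()['ee_pos'])
a=cv2.resize(ctrl.get_image('top')['color'][165:255,190:290,::-1],None,fx=4,fy=4,interpolation=2)
b=cv2.resize(ctrl.get_image('side')['color'][150:240,210:290,::-1],None,fx=4,fy=4,interpolation=2)
cv2.imwrite('pics/p4.png',np.hstack([a,b]))
E
```

```text
[-0.02810794 -0.38850433 -0.14924678] [0.52111738 0.18301263 0.22922071]
```

View pics/p4.png

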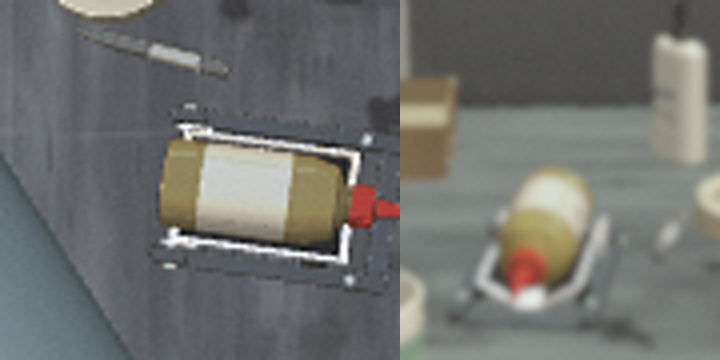

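The bottle lies centred along the flat trough. Its foot is at (162,185), just beyond the hinge line, the neck is at (350,205), and nothing else has moved. I'm handing in.

```bash
python3 -c "
from rig import ctrl
print(ctrl.close_job())"
```

```text
the job is handed in; nothing more can be done
None
```

The oil bottle lies along the trough, which is flat on its stop; the arm is clear, the bystanders were left alone, and the job was handed in at about 15 s (no verdict was returned).

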